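# Lock the vent coupling onto the buffer tank

## Task

Fit the loose vent coupling onto the upright grooved adaptor of the steel buffer tank: press it straight down, crushing the ring gasket, until it is fully home on the flange, with both of its cam arms still up. Then swing the cam arms down one after the other, each right to its stop, and let go. Press firmly but gently, never with more than about 45 N on the coupling or on an arm, and leave the other things on the bench where they are.

Things in the scene. Friction and masses are not known exactly. Their poses are not given: they have to be found in the camera images.
- tank: low round stainless buffer tank, fixed to the bench, 160 mm across, lid 78 mm high; origin at the centre of its underside, z up. A 40 mm thick neck rises from the middle of the lid, on the tank's axis, to a flange 62 mm across, top 140 mm above the bench. On the flange stands the grooved adaptor (see seat)
- seat (a point): centre of the flange's top; the coupling's underside is here when home. Adaptor above it: 36 mm across, 23 mm waist (groove) from 8 to 20 mm up, then a 36 mm crown with a 4 mm bevel, ending 35 mm up. A black crush gasket, a ring standing 6 mm proud of the flange, holds the coupling off: pressing it flush takes about 20 N all the way, then the flange stops it. It stays down when let go
- coupling: loose vent coupling, 0.4 kg, open end down: aluminium skirt 54 mm across, 42 mm high, bore 37.4 mm wide and 36 mm deep; on top a round grey grip 37 mm across, from 44 to 86 mm above the underside (fingers closing along the coupling's x axis clear the arms). Origin: centre of the open underside, z up; its two steel cam arms stand out along +y and -y. Any turn about z fits the adaptor
- cam_a (a joint): cam arm on the coupling's +y side: 0 = raised 40 deg above level, grows swinging down, 1.48 = its stop, 45 deg below level. Hinge along the coupling's x, 27 mm out from its axis, 22 mm above its underside; bar 70 mm long from the hinge, 13 to 18 wide, 7 thick. Stiff (5 to 10 N near its end), stays where left; jams if the coupling is over 5 mm from home. Hard pressing on one arm can lift the other
- cam_b (a joint): the same for the cam arm on the coupling's -y side
- cam_a_tip (a point): outer end of the +y cam arm, in the middle of its thickness
- cam_b_tip (a point): outer end of the -y cam arm
- spray: bystander: clear bottle, 64 mm across, 150 mm high, loose; origin under its centre
- tub: bystander: yellow tub with a red lid, 90 mm across, 110 mm high, loose; origin under its centre
- timer: bystander: flat white instrument, 70 x 100 x 30 mm, loose; origin under its centre
There are look-alikes about, which are no part of the job. What is shaped like the coupling but orange or turquoise is not meant.

How it is judged:
On the way, in this order (a step that is already met when the one before it is completed fails the run):
1. the coupling is pushed home on the adaptor (underside within 1.5 mm of the flange) with both cam arms still up (z of coupling in the frame of seat below 0.0015 m and horizontal distance between coupling and seat below 0.005 m and value of joint each of cam_a, cam_b below 0.6 rad), for 0.2 s.
2. one cam arm is fully down, the other still up (((value of joint cam_a above 1.44 rad and value of joint cam_b below 0.6 rad) or (value of joint cam_b above 1.44 rad and value of joint cam_a below 0.6 rad))), for 0.2 s.
At the end, for the whole second after the job is handed in: the coupling sits upright (within 0.06 rad) on the adaptor with its underside within 1.5 mm of the flange and centred within 5 mm, both cam arms are swung down past 1.44 rad (stop at 1.48), and it is at rest, released (z of coupling in the frame of seat below 0.0015 m and horizontal distance between coupling and seat below 0.005 m and angle between coupling's own z axis and vertical below 0.06 rad and value of joint each of cam_a, cam_b above 1.44 rad and linear speed of coupling below 0.02 m/s); the robot touches nothing.
It fails at once if with both arms up, the coupling is pressed on the tank's fitting with more than 60 N (contact force between coupling and tank above 60 N and value of joint each of cam_a, cam_b below 0.6 rad).
It fails at once if an arm is forced past its stop (about 55 N near its end does that) (value of joint any of cam_a, cam_b above 1.505 rad).
It fails at once if a bystander is moved by more than 30 mm (distance of any of spray, tub, timer from where it was at the start of the episode above 0.03 m).
It also fails if it takes over 72 s, if anything falls off the work surface, if the arm or the gripper's body presses on something with over 40 N, if the wrist force passes 120 N, or if a joint passes its speed limit or range.

## Robot

A 6-joint arm with a two-finger parallel gripper is mounted at the origin on the work surface. World frame = base frame: x ahead of the robot, y to its left, z up, the work surface at z = 0. Lengths are in m, angles in rad, forces in N, time in s.
With the tool pointing down it reaches from about 0.325 to 0.75 m from the base axis. Payload 7.6 kg.
Tool frame: the origin (TCP) lies at the very end of the fingers, on their centre line; the grasp point (between the pads) lies 19 mm behind it; z points along the fingers, y is the line along which they close (so a half turn about z gives the same grasp; the last joint's range is limited). The gripper opens to 85 mm and grips with 20 to 120 N. Pads are 22 mm wide; open, the fingers measure 114 mm over their backs; the gripper's body (76 mm by 85 mm) begins 54 mm behind the grasp point. The pads swing forward as they close: fully open they stand 13 mm farther back than shut.
Start: joints at [1.037, 0.052, 1.401, -0, 1.689, -0.07], TCP at [0.235, 0.47, 0.231] pointing down, gripper open.
Joint ranges: [-2.9, 2.9], [-0.91, 2.17], [0.12, 2.37], [-1.06, 4.2], [0.26, 2.73], [-2.93, 2.93]. Speed limits (rad/s): [2.57, 2.57, 3.01, 3.14, 3.14, 3.14].

## Interface

Orientations are given as a unit quaternion [x, y, z, w].
In Python, from workcell import get_state, camera, camera_model, hand_in gives the robot as it stands.
- The arm moves only by the tool move_arm, never from a script. Its argument "series" is a list of rows, each an object with "dr": the turn, a rotation vector about the tool's x, y, z scaled (see below), a list of three; "xyz": the shift along the tool's x, y, z scaled (see below), a list of three; "fingers": the gripper command: -1 is fully open, 1 is shut, values between are in proportion. A call has 1 to 8 rows; each row is the pose to reach, as a shift and turn from the pose commanded when the call began, along the tool's axes at that moment; what a row does not reach only later rows make up. The controller multiplies each number of a shift by 0.2 m and each number of a turn by 90 degrees. A row lasts 1/8 s, in which the tool goes at most 62.5 mm and 10.7 degrees, less where a joint would pass 70% of its speed; a pose out of reach is approached as far as the arm can. A call with a number of a shift or a turn outside -1 to 1 is refused whole. A call with a gripper value outside its range is refused whole. The fingers move at their own pace and stop on an object; "grip_force" is the grip in N (left out, the last holds). Time passes only in rows, so rows that repeat a pose let the fingers close. It gives the time, the measured TCP pose, the force, the opening and the grip force at its end, in the units of the state.
- get_state(): the state, without advancing time (a new reading comes with each control period).
- camera(name): name is "scene" or "top"; returns (picture, depth): 420x560x3 uint8, red, green, blue; 420x560 float32, m along the optical axis (not along the pixel's ray), 0 where there is no reading.
- camera_model(name): a dict with "fx", "fy", "cx", "cy" (pixels), "distortion" ([k1, k2, p1, p2, k3] as OpenCV has them; the pictures are not rectified), "rvec" (rotation vector, rad) and "tvec" (3), from world to camera coordinates, as OpenCV has them. Camera axes: x right, y down, z forward; pixel columns grow to the right and rows downward; lengths in m; the calibration is good to about 2 mm. A picture is of the moment at which its call begins. camera_model takes no time and is no camera call.
- hand_in(): hands the job in; it is judged then, once.
The state is a dict: "t": time; "qpos": joint angles; "qvel": joint speeds; "effort": joint torques, N m; "position": TCP position; "ee_rot": TCP orientation; "force": force on the tool from outside, world axes, zero at the start; "moment": the same for the moment, N m; "gripper_width": opening from 0.0 (shut) to 1.0 (fully open); "grasp_force": force on a finger pad.
Only numpy, scipy, OpenCV 4.12 (cv2) and the standard library are available. Lean on these libraries where they do the work, as an engineer would, in place of code of your own. Each camera call takes 0.05 s, during which the arm holds its last target. There are 200 camera calls.

## Working session

There is one attempt and no reset: what is moved stays moved. The work goes in short steps, Python scripts to look and compute and a tool call to move; the robot and the scene stay as the last step left them, time stands still between calls to the robot, and variables do not carry over. Pictures are saved under pics/ and viewed, at most 10 in all, crops included, and the job is handed in when it is done.

Besides the shell and the picture viewer there is one more tool, called after "Request:" by a JSON object that holds its "op" and its "data", one argument or row to a line. move_arm: Moves the arm, as the interface text tells. Shifts and turns lie within -1 to 1; 1 stands for 0.2 m of shift or 90 degrees of turn. Its arguments: {"type":"object","properties":{"series":{"type":"array"},"grip_force":{"type":"number"}},"required":["series"]}

```bash
mkdir -p pics
cat > h.py <<'E'
import numpy as np, cv2
from workcell import get_state, camera, camera_model
def shot(n,tag):
    p,d=camera(n); cv2.imwrite(f'pics/{tag}.png',p[:,:,::-1]); np.savez(f'pics/{tag}.npz',p=p,d=d); return p,d
def M(n):
    m=camera_model(n); K=np.array([[m['fx'],0,m['cx']],[0,m['fy'],m['cy']],[0,0,1.]])
    R=cv2.Rodrigues(np.array(m['rvec'],float))[0]; return K,np.array(m['distortion'],float),R,np.array(m['tvec'],float).ravel()
def ray(n,uv):
    K,D,R,t=M(n); q=cv2.undistortPoints(np.array(uv,float).reshape(-1,1,2),K,D).reshape(-1,2)
    d=np.c_[q,np.ones(len(q))]@R; return -R.T@t,d   # d scaled to unit depth
def plane(n,uv,z):
    c,d=ray(n,uv); return c+d*((z-c[2])/d[:,2])[:,None]
def cloud(n,depth):
    v,u=np.mgrid[:420,:560]; c,d=ray(n,np.c_[u.ravel(),v.ravel()]); return (c+d*depth.reshape(-1,1)).reshape(420,560,3)
E
python3 - <<'E'
from h import *
for n in('scene','top'):
    shot(n,n+'0'); c,d=ray(n,[[280,210]]); print(n,c,d)
s=get_state(); print(s)
E
```

```text
scene [ 1.18609751 -0.36757623  0.67541776] [[-0.67254486  0.39688251 -0.62466581]]
top [0.41584425 0.00458884 1.24256614] [[ 0.14959218 -0.02276151 -0.98850561]]
{'t': 0.1, 'qpos': array([ 1.03672614e+00,  5.28057320e-02,  1.40160480e+00,  1.29839039e-05,
        1.68861680e+00, -7.02937568e-02]), 'qvel': array([-4.97497994e-04, -8.60806935e-05, -2.25812933e-03, -5.53011752e-04,
        8.89105743e-04, -8.08209697e-04]), 'effort': array([ 1.48088562e-03, -3.82582319e+01, -3.60985100e+01, -1.99953590e-06,
        4.80273186e-03, -5.65433720e-05]), 'position': array([0.23468512, 0.46932774, 0.23054921]), 'ee_rot': array([ 2.29814812e-01,  9.73234112e-01, -6.82919878e-04, -2.19639175e-04]), 'force': array([ 0.12497892,  0.39903708, -0.25383645]), 'moment': array([-0.00040075,  0.06324972, -0.02489588]), 'grasp_force': 0.0, 'gripper_width': 0.9976414820639888}
```

View pics/scene0.png

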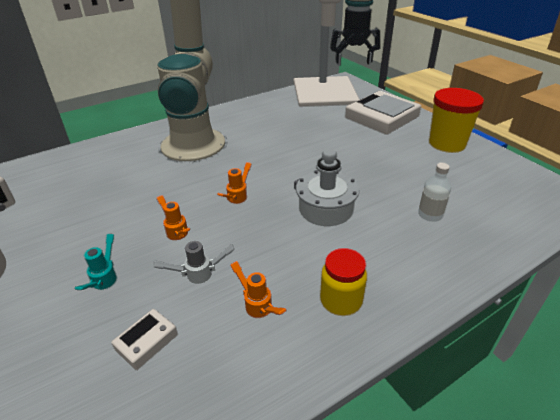

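View pics/top0.png

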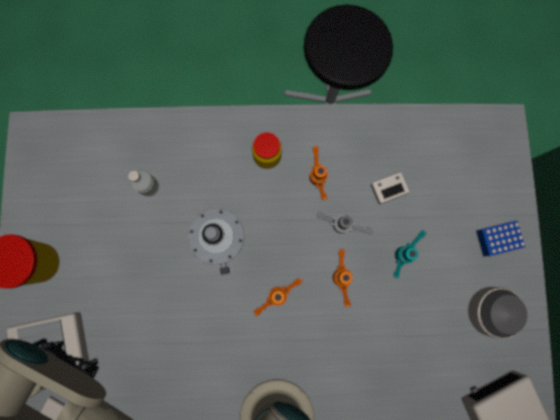

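The coupling candidates in the scene view are orange at (237,185), (175,220) and (257,293), turquoise at (100,265), and bare aluminium with steel arms and a grey grip at (196,262). In the top view the aluminium one is at (343,224). Only this one fits the description. The tank is at scene (327,195) and top (214,235). I'll confirm with an enlarged crop while measuring.

Run:
```python
from h import *
a=cv2.imread('pics/scene0.png')[225:295,145:245]; b=cv2.imread('pics/top0.png')[190:260,300:400]
cv2.imwrite('pics/crop.png',np.hstack([cv2.resize(x,None,fx=4,fy=4,interpolation=cv2.INTER_CUBIC) for x in (a,b)]))
for n in('scene','top'):
    P=cloud(n,np.load(f'pics/{n}0.npz')['d']); K,D,R,t=M(n)
    for nm,(x,y) in dict(cpl=plane('top',[[343,224]],.06)[0,:2],tank=plane('top',[[212,234]],.16)[0,:2]).items():
        r=np.hypot(P[...,0]-x,P[...,1]-y)
        m=(r<.12)&(P[...,2]>.012)&(P[...,2]<.3); Q=P[m]
        print(n,nm,np.round([x,y],3),'zmax',np.percentile(Q[:,2],[90,98,99.5]).round(4))
        for lo,hi in ([(.075,.1),(.02,.042),(.05,.075)] if nm=='cpl' else [(.165,.19),(.13,.15),(.07,.085)]):
            q=Q[(Q[:,2]>lo)&(Q[:,2]<hi)]
            if len(q)>4: print('  ',lo,hi,len(q),'mean',q.mean(0).round(4),'mid',((q.max(0)+q.min(0))/2).round(4),'ext',np.ptp(q,axis=0).round(3))
```

```text
scene cpl [ 0.55  -0.206] zmax [0.0868 0.0901 0.091 ]
   0.075 0.1 237 mean [ 0.5622 -0.2115  0.0861] mid [ 0.5575 -0.2101  0.0837] ext [0.039 0.037 0.017]
   0.02 0.042 401 mean [ 0.5598 -0.2164  0.0321] mid [ 0.5432 -0.2134  0.031 ] ext [0.226 0.117 0.022]
   0.05 0.075 452 mean [ 0.5799 -0.1926  0.0609] mid [ 0.5535 -0.2126  0.0624] ext [0.205 0.164 0.025]
scene tank [0.519 0.161] zmax [0.1471 0.176  0.1776]
   0.165 0.19 145 mean [0.5299 0.159  0.1739] mid [0.5273 0.1612 0.1725] ext [0.034 0.031 0.015]
   0.13 0.15 264 mean [0.5367 0.1544 0.1444] mid [0.5259 0.1615 0.142 ] ext [0.06  0.06  0.016]
   0.07 0.085 1624 mean [0.5384 0.153  0.0767] mid [0.5249 0.1629 0.0773] ext [0.161 0.161 0.014]
top cpl [ 0.55  -0.206] zmax [0.0858 0.089  0.0907]
   0.075 0.1 131 mean [ 0.5531 -0.209   0.0857] mid [ 0.553  -0.2097  0.0854] ext [0.035 0.037 0.015]
   0.02 0.042 187 mean [ 0.5378 -0.2096  0.0345] mid [ 0.5052 -0.2139  0.0311] ext [0.148 0.103 0.022]
   0.05 0.075 199 mean [ 0.5479 -0.1916  0.0598] mid [ 0.5482 -0.2125  0.0624] ext [0.199 0.165 0.025]
top tank [0.519 0.161] zmax [0.1453 0.1747 0.1769]
   0.165 0.19 148 mean [0.5208 0.1627 0.1737] mid [0.5209 0.1634 0.1726] ext [0.032 0.035 0.012]
   0.13 0.15 262 mean [0.5186 0.1603 0.1436] mid [0.5213 0.1642 0.1407] ext [0.06  0.06  0.018]
   0.07 0.085 1830 mean [0.5192 0.1609 0.0746] mid [0.5209 0.1637 0.0767] ext [0.158 0.158 0.013]
```

View pics/crop.png

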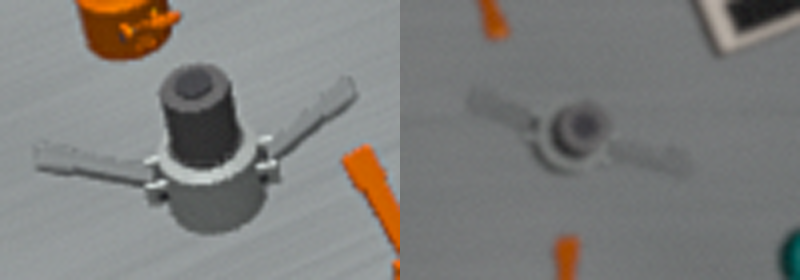

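The crop confirms it: a bare aluminium skirt, a grey grip and two raised steel arms, standing upright. Next I need its yaw and the shift in tool axes.

```bash
cat >> h.py <<'E'
from scipy.spatial.transform import Rotation as Ro
def togo(target,ytool=None):
    s=get_state(); R=Ro.from_quat(s['ee_rot']).as_matrix()
    print('pos',s['position'].round(4),'xyz units',(R.T@(np.array(target)-s['position'])/.2).round(3))
    print('R',R.round(3).tolist())
    if ytool is not None:
        a=R.T@np.array(ytool); ang=np.degrees(np.arctan2(-a[0],a[1])); ang=(ang+90)%180-90
        print('yaw turn deg about tool z',ang.round(2),'units',(ang/90).round(4))
E
python3 - <<'E'
from h import *
dirs=[]
for n in('scene','top'):
    f=np.load(f'pics/{n}0.npz'); P=cloud(n,f['d']); c=np.array([.5575,-.210] if n=='scene' else [.553,-.2097])
    p=f['p'].astype(int); sat=p.max(2)-p.min(2)
    v=P[...,:2]-c; r=np.hypot(*v.transpose(2,0,1))
    m=(r>.045)&(r<.09)&(P[...,2]>.035)&(P[...,2]<.08)&(sat<40); q=v[m]
    a=np.degrees(np.arctan2(q[:,1],q[:,0])); z=P[...,2][m]
    k=np.exp(2j*np.radians(a)); d=np.degrees(np.angle(k.mean()))/2
    side=np.cos(np.radians(a-d))>0
    print(n,m.sum(),'axis',d,[ (np.median(a[s]).round(1),s.sum(),r[m][s].max().round(3),z[s].max().round(3)) for s in(side,~side)])
    w=q@np.array([np.cos(np.radians(d)),np.sin(np.radians(d))])
    print('arm line fit',np.degrees(np.arctan(np.polyfit(q[:,1],q[:,0],1)[0])) )
    dirs.append(d)
d=np.radians(np.mean(dirs)); yt=[-np.sin(d),np.cos(d),0]
togo([.555,-.21,.2],yt)
E
```

```text
scene 255 axis 71.3909495624241 [(np.float64(68.9), np.int64(120), np.float64(0.082), np.float64(0.07)), (np.float64(-105.9), np.int64(135), np.float64(0.087), np.float64(0.062))]
arm line fit 18.496600912042247
top 146 axis 71.42907827219013 [(np.float64(71.4), np.int64(67), np.float64(0.088), np.float64(0.071)), (np.float64(-108.0), np.int64(79), np.float64(0.089), np.float64(0.06))]
arm line fit 18.524194958866342
pos [0.2347 0.4693 0.2305] xyz units [-2.952 -2.321  0.156]
R [[-0.894, 0.447, -0.001], [0.447, 0.894, -0.001], [0.0, -0.001, -1.0]]
yaw turn deg about tool z 82.02 units 0.9113
```

Request:
{"op": "move_arm", "data": {
  "series": [
    {"dr":[0,0,0],"xyz":[-0.984,-0.774,0],"fingers":-1},
    {"dr":[0,0,0],"xyz":[-0.984,-0.774,0],"fingers":-1},
    {"dr":[0,0,0],"xyz":[-0.984,-0.774,0],"fingers":-1},
    {"dr":[0,0,0],"xyz":[-0.984,-0.774,0],"fingers":-1},
    {"dr":[0,0,0],"xyz":[-0.984,-0.774,0],"fingers":-1}
  ]
}}

```text
t: 0.72
position: [0.343, 0.24, 0.2312]
ee_rot: [0.233, 0.972, -0.0, 0.0]
force: [0.4, 0.7, -0.2]
gripper_width: 0.997
grasp_force: 0.0
```

Request:
{"op": "move_arm", "data": {
  "series": [
    {"dr":[0,0,0],"xyz":[-0.984,-0.774,0],"fingers":-1},
    {"dr":[0,0,0],"xyz":[-0.984,-0.774,0],"fingers":-1},
    {"dr":[0,0,0],"xyz":[-0.984,-0.774,0],"fingers":-1},
    {"dr":[0,0,0],"xyz":[-0.984,-0.774,0],"fingers":-1},
    {"dr":[0,0,0],"xyz":[-0.984,-0.774,0],"fingers":-1}
  ]
}}

```text
t: 1.35
position: [0.4491, 0.0142, 0.2305]
ee_rot: [0.232, 0.973, -0.0, -0.001]
force: [-0.6, 1.6, 0.5]
gripper_width: 1.002
grasp_force: 0.0
```

Request:
{"op": "move_arm", "data": {
  "series": [
    {"dr":[0,0,0.911],"xyz":[-0.984,-0.774,0],"fingers":-1},
    {"dr":[0,0,0.911],"xyz":[-0.984,-0.774,0],"fingers":-1},
    {"dr":[0,0,0.911],"xyz":[-0.984,-0.774,0],"fingers":-1},
    {"dr":[0,0,0.911],"xyz":[-0.984,-0.774,0],"fingers":-1},
    {"dr":[0,0,0.911],"xyz":[-0.984,-0.774,0],"fingers":-1},
    {"dr":[0,0,0.911],"xyz":[-0.984,-0.774,0],"fingers":-1},
    {"dr":[0,0,0.911],"xyz":[-0.984,-0.774,0],"fingers":-1},
    {"dr":[0,0,0.911],"xyz":[-0.984,-0.774,0],"fingers":-1}
  ]
}}

```text
t: 2.35
position: [0.5558, -0.2076, 0.2308]
ee_rot: [0.813, 0.583, 0.0, -0.001]
force: [0.4, 0.7, -0.0]
gripper_width: 0.999
grasp_force: 0.0
```

Run:
```python
from h import *
d=np.radians(71.4); togo([.555,-.21,.048],[-np.sin(d),np.cos(d),0]); print(get_state()['t'],get_state()['gripper_width'])
shot('scene','s1')
```

```text
pos [ 0.5558 -0.2076  0.2308] xyz units [-0.014  0.001  0.914]
R [[0.321, 0.947, -0.001], [0.947, -0.321, 0.001], [0.001, -0.001, -1.0]]
yaw turn deg about tool z -0.09 units -0.0011
2.35 0.9987971824764179
```

View pics/s1.png

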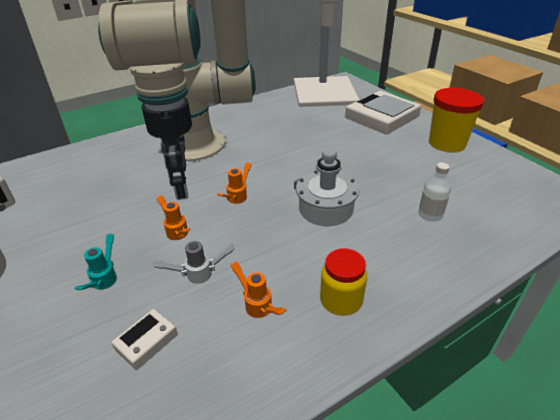

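The gripper is at (178,170), above and in line with the aluminium coupling at (196,262), with fingertips near (181,195). I'm going down to grasp.

Request:
{"op": "move_arm", "data": {
  "series": [
    {"dr":[0,0,0],"xyz":[-0.014,0,0.3],"fingers":-1},
    {"dr":[0,0,0],"xyz":[-0.014,0,0.55],"fingers":-1},
    {"dr":[0,0,0],"xyz":[-0.014,0,0.75],"fingers":-1},
    {"dr":[0,0,0],"xyz":[-0.014,0,0.88],"fingers":-1},
    {"dr":[0,0,0],"xyz":[-0.014,0,0.905],"fingers":-1},
    {"dr":[0,0,0],"xyz":[-0.014,0,0.905],"fingers":-1}
  ]
}}

```text
t: 3.15
position: [0.5549, -0.2118, 0.051]
ee_rot: [0.811, 0.585, 0.0, 0.0]
force: [0.3, -0.4, 0.7]
gripper_width: 0.999
grasp_force: 0.0
```

Request:
{"op": "move_arm", "data": {
  "series": [
    {"dr":[0,0,0],"xyz":[0,0,0],"fingers":1},
    {"dr":[0,0,0],"xyz":[0,0,0],"fingers":1},
    {"dr":[0,0,0],"xyz":[0,0,0],"fingers":1},
    {"dr":[0,0,0],"xyz":[0,0,0],"fingers":1},
    {"dr":[0,0,0],"xyz":[0,0,0],"fingers":1},
    {"dr":[0,0,0],"xyz":[0,0,0],"fingers":1},
    {"dr":[0,0,0],"xyz":[0,0,0],"fingers":1},
    {"dr":[0,0,0],"xyz":[0,0,0],"fingers":1}
  ],
  "grip_force": 80
}}

```text
t: 4.15
position: [0.5548, -0.2128, 0.0513]
ee_rot: [0.812, 0.584, 0.0, 0.001]
force: [0.7, -0.4, 6.2]
gripper_width: 0.414
grasp_force: 79.4
```

Request:
{"op": "move_arm", "data": {
  "series": [
    {"dr":[0,0,0],"xyz":[0,0,-0.1],"fingers":1},
    {"dr":[0,0,0],"xyz":[0,0,-0.35],"fingers":1},
    {"dr":[0,0,0],"xyz":[0,0,-0.6],"fingers":1},
    {"dr":[0,0,0],"xyz":[0,0,-0.85],"fingers":1},
    {"dr":[0,0,0],"xyz":[0,0,-1],"fingers":1},
    {"dr":[0,0,0],"xyz":[0,0,-1],"fingers":1},
    {"dr":[0,0,0],"xyz":[0,0,-1],"fingers":1}
  ]
}}

```text
t: 5.03
position: [0.5536, -0.2123, 0.2481]
ee_rot: [0.812, 0.584, -0.001, -0.002]
force: [-0.5, 0.2, -4.2]
gripper_width: 0.415
grasp_force: 80.8
```

Run:
```python
from h import *
s=get_state();print(s['t'],s['force'],s['gripper_width']); togo([.523,.161,.25])
```

```text
5.025 [-0.49439263  0.24185211 -4.18744381] 0.4147538207971883
pos [ 0.5536 -0.2123  0.2481] xyz units [ 1.721 -0.739 -0.006]
R [[0.318, 0.948, -0.003], [0.948, -0.318, 0.002], [0.0, -0.004, -1.0]]
```

Request:
{"op": "move_arm", "data": {
  "series": [
    {"dr":[0,0,0],"xyz":[0.25,-0.107,0],"fingers":1},
    {"dr":[0,0,0],"xyz":[0.5,-0.215,-0.05],"fingers":1},
    {"dr":[0,0,0],"xyz":[0.75,-0.322,-0.05],"fingers":1},
    {"dr":[0,0,0],"xyz":[0.86,-0.37,-0.05],"fingers":1}
  ]
}}

```text
t: 5.52
position: [0.5377, -0.0232, 0.258]
ee_rot: [0.811, 0.585, -0.001, -0.002]
force: [0.0, -0.2, -3.8]
gripper_width: 0.413
grasp_force: 81.2
```

Request:
{"op": "move_arm", "data": {
  "series": [
    {"dr":[0,0,0],"xyz":[0.25,-0.107,0],"fingers":1},
    {"dr":[0,0,0],"xyz":[0.5,-0.215,0],"fingers":1},
    {"dr":[0,0,0],"xyz":[0.75,-0.322,0],"fingers":1},
    {"dr":[0,0,0],"xyz":[0.86,-0.37,0],"fingers":1},
    {"dr":[0,0,0],"xyz":[0.86,-0.37,0],"fingers":1},
    {"dr":[0,0,0],"xyz":[0.86,-0.37,0],"fingers":1}
  ]
}}

```text
t: 6.28
position: [0.5231, 0.16, 0.2588]
ee_rot: [0.812, 0.584, -0.001, -0.0]
force: [0.6, 0.2, -4.1]
gripper_width: 0.414
grasp_force: 81.2
```

Run:
```python
from h import *
s=get_state();print(s['t'],s['force'],s['gripper_width'],s['qpos']); togo([.523,.161,.25])
p,d=shot('scene','s2'); p2,_=shot('top','t2')
cv2.imwrite('pics/c2.png',np.hstack([cv2.resize(p[:,:,::-1][100:240,250:410],None,fx=2.5,fy=2.5),cv2.resize(p2[:,:,::-1][165:305,135:295],None,fx=2.5,fy=2.5)]))
P=cloud('scene',d); x,y=s['position'][:2]; r=np.hypot(P[...,0]-x,P[...,1]-y)
for lo,hi in [(.2,.206),(.21,.216),(.222,.228),(.235,.241),(.205,.245)]:
    q=P[(r<.04)&(P[...,2]>lo)&(P[...,2]<hi)]
    # circle fit radius 27 
    from scipy.optimize import least_squares as L
    if len(q)>8:
        f=L(lambda c:np.hypot(q[:,0]-c[0],q[:,1]-c[1])-.027,[x,y],loss='soft_l1',f_scale=.001); print('skirt',lo,len(q),f.x.round(4),np.median(abs(f.fun)).round(4))
for lo,hi,R in [(.162,.17,.018),(.142,.148,.031),(.05,.07,.08)]:
    q=P[(r<.1)&(P[...,2]>lo)&(P[...,2]<hi)]
    if R==.031: continue
    f=L(lambda c:np.hypot(q[:,0]-c[0],q[:,1]-c[1])-R,[x,y],loss='soft_l1',f_scale=.001); print('tank',lo,len(q),f.x.round(4),np.median(abs(f.fun)).round(4))
```

```text
6.275 [ 0.55319014  0.24462405 -4.14694184] 0.4136485635319087 [ 2.29464866e-01  1.11857948e-01  1.28347108e+00 -3.16310988e-04
  1.74897011e+00  5.53781106e-01]
pos [0.5231 0.16   0.2588] xyz units [ 0.005 -0.002  0.044]
R [[0.319, 0.948, -0.003], [0.948, -0.319, -0.001], [-0.002, -0.002, -1.0]]
skirt 0.21 51 [0.5244 0.1636] 0.0008
skirt 0.222 61 [0.5244 0.1634] 0.0011
skirt 0.235 97 [0.5242 0.1626] 0.0018
skirt 0.205 401 [0.5245 0.1634] 0.0011
tank 0.162 38 [0.5237 0.1643] 0.0005
tank 0.05 211 [0.5175 0.1677] 0.0023
```

View pics/c2.png

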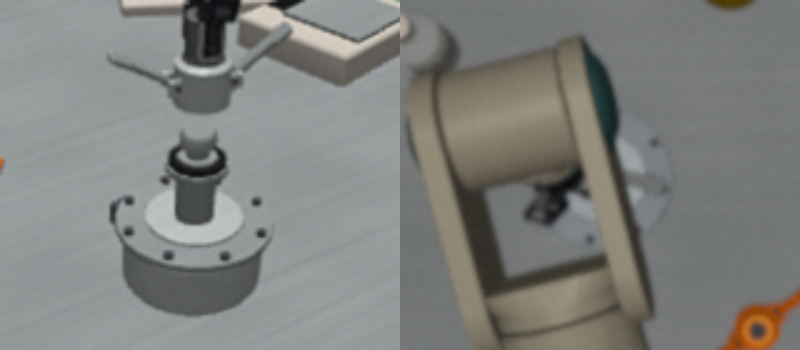

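The coupling (skirt at crop (203,85)) hangs in line above the crown (199,140). The fit gives under 1 mm of offset, so I'm lowering it onto the adaptor.

Request:
{"op": "move_arm", "data": {
  "series": [
    {"dr":[0,0,0],"xyz":[0.003,-0.004,0.06],"fingers":1},
    {"dr":[0,0,0],"xyz":[0.003,-0.004,0.12],"fingers":1},
    {"dr":[0,0,0],"xyz":[0.003,-0.004,0.15],"fingers":1},
    {"dr":[0,0,0],"xyz":[0.003,-0.004,0.18],"fingers":1},
    {"dr":[0,0,0],"xyz":[0.003,-0.004,0.2],"fingers":1},
    {"dr":[0,0,0],"xyz":[0.003,-0.004,0.2],"fingers":1}
  ],
  "grip_force": 100
}}

```text
t: 7.12
position: [0.5229, 0.1611, 0.22]
ee_rot: [0.812, 0.584, -0.0, 0.0]
force: [-0.6, -2.2, -5.6]
gripper_width: 0.41
grasp_force: 99.9
```

Request:
{"op": "move_arm", "data": {
  "series": [
    {"dr":[0,0,0],"xyz":[0,0,0.02],"fingers":1},
    {"dr":[0,0,0],"xyz":[0,0,0.04],"fingers":1},
    {"dr":[0,0,0],"xyz":[0,0,0.06],"fingers":1},
    {"dr":[0,0,0],"xyz":[0,0,0.07],"fingers":1},
    {"dr":[0,0,0],"xyz":[0,0,0.07],"fingers":1}
  ]
}}

```text
t: 7.75
position: [0.5229, 0.1612, 0.206]
ee_rot: [0.812, 0.584, -0.0, 0.0]
force: [1.0, -5.3, -3.1]
gripper_width: 0.412
grasp_force: 100.1
```

Request:
{"op": "move_arm", "data": {
  "series": [
    {"dr":[0,0,0],"xyz":[-0.003,0.001,0.02],"fingers":1},
    {"dr":[0,0,0],"xyz":[-0.003,0.001,0.03],"fingers":1},
    {"dr":[0,0,0],"xyz":[-0.003,0.001,0.04],"fingers":1},
    {"dr":[0,0,0],"xyz":[-0.003,0.001,0.04],"fingers":1}
  ]
}}

```text
t: 8.25
position: [0.5228, 0.1609, 0.198]
ee_rot: [0.812, 0.584, -0.0, -0.0]
force: [0.4, -2.5, -4.0]
gripper_width: 0.408
grasp_force: 100.1
```

Request:
{"op": "move_arm", "data": {
  "series": [
    {"dr":[0,0,0],"xyz":[0,0,0.005],"fingers":1},
    {"dr":[0,0,0],"xyz":[0,0,0.01],"fingers":1},
    {"dr":[0,0,0],"xyz":[0,0,0.01],"fingers":1}
  ]
}}

```text
t: 8.62
position: [0.523, 0.161, 0.1974]
ee_rot: [0.812, 0.584, 0.001, 0.0]
force: [-1.3, -4.4, 5.9]
gripper_width: 0.407
grasp_force: 101.1
```

Request:
{"op": "move_arm", "data": {
  "series": [
    {"dr":[0,0,0],"xyz":[0,0,0.005],"fingers":1},
    {"dr":[0,0,0],"xyz":[0,0,0.01],"fingers":1},
    {"dr":[0,0,0],"xyz":[0,0,0.01],"fingers":1}
  ]
}}

```text
t: 9.0
position: [0.5231, 0.1611, 0.1973]
ee_rot: [0.812, 0.584, 0.001, 0.0]
force: [-6.0, -4.1, 14.4]
gripper_width: 0.409
grasp_force: 102.1
```

Request:
{"op": "move_arm", "data": {
  "series": [
    {"dr":[0,0,0],"xyz":[0,0,0.005],"fingers":1},
    {"dr":[0,0,0],"xyz":[0,0,0.01],"fingers":1},
    {"dr":[0,0,0],"xyz":[0,0,0.01],"fingers":1}
  ]
}}

```text
t: 9.38
position: [0.5231, 0.1611, 0.1966]
ee_rot: [0.812, 0.584, 0.002, 0.001]
force: [-8.5, -5.0, 20.0]
gripper_width: 0.41
grasp_force: 102.6
```

Request:
{"op": "move_arm", "data": {
  "series": [
    {"dr":[0,0,0],"xyz":[-0.003,-0.004,0.005],"fingers":1},
    {"dr":[0,0,0],"xyz":[-0.003,-0.004,0.01],"fingers":1},
    {"dr":[0,0,0],"xyz":[-0.003,-0.004,0.01],"fingers":1}
  ]
}}

```text
t: 9.75
position: [0.5229, 0.161, 0.1948]
ee_rot: [0.812, 0.584, 0.003, 0.001]
force: [-4.6, -4.3, 18.6]
gripper_width: 0.409
grasp_force: 102.4
```

Request:
{"op": "move_arm", "data": {
  "series": [
    {"dr":[0,0,0],"xyz":[0,0,0.005],"fingers":1},
    {"dr":[0,0,0],"xyz":[0,0,0.01],"fingers":1},
    {"dr":[0,0,0],"xyz":[0,0,0.01],"fingers":1}
  ]
}}

```text
t: 10.12
position: [0.5229, 0.1609, 0.1928]
ee_rot: [0.812, 0.584, 0.003, 0.001]
force: [-5.3, -4.4, 19.8]
gripper_width: 0.411
grasp_force: 102.4
```

Request:
{"op": "move_arm", "data": {
  "series": [
    {"dr":[0,0,0],"xyz":[0,0,0.004],"fingers":1},
    {"dr":[0,0,0],"xyz":[0,0,0.008],"fingers":1},
    {"dr":[0,0,0],"xyz":[0,0,0.008],"fingers":1}
  ]
}}

```text
t: 10.5
position: [0.5229, 0.161, 0.1914]
ee_rot: [0.812, 0.584, 0.003, 0.001]
force: [-5.1, -5.9, 20.3]
gripper_width: 0.408
grasp_force: 102.8
```

Request:
{"op": "move_arm", "data": {
  "series": [
    {"dr":[0,0,0],"xyz":[0,0,0.004],"fingers":1},
    {"dr":[0,0,0],"xyz":[0,0,0.004],"fingers":1},
    {"dr":[0,0,0],"xyz":[0,0,0.004],"fingers":1}
  ]
}}

```text
t: 10.88
position: [0.5229, 0.161, 0.1914]
ee_rot: [0.812, 0.584, 0.003, 0.001]
force: [-7.0, -6.1, 23.7]
gripper_width: 0.408
grasp_force: 103.1
```

Request:
{"op": "move_arm", "data": {
  "series": [
    {"dr":[0,0,0],"xyz":[0,0,0.005],"fingers":1},
    {"dr":[0,0,0],"xyz":[0,0,0.01],"fingers":1},
    {"dr":[0,0,0],"xyz":[0,0,0.01],"fingers":1}
  ]
}}

```text
t: 11.25
position: [0.5231, 0.161, 0.1913]
ee_rot: [0.812, 0.584, 0.004, 0.001]
force: [-10.6, -6.5, 32.3]
gripper_width: 0.407
grasp_force: 104.0
```

Run:
```python
from h import *
p,d=shot('scene','s3'); cv2.imwrite('pics/c3.png',cv2.resize(p[:,:,::-1][110:230,270:390],None,fx=5,fy=5,interpolation=cv2.INTER_CUBIC))
```

```text
(no output)
```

View pics/c3.png

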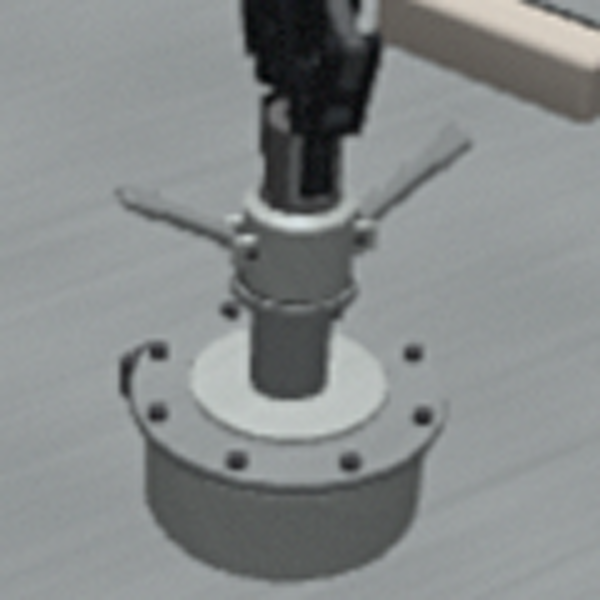

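The skirt sits flush on the flange: no black gasket shows at crop (295,300), and both arms are up with tips at (122,193) and (465,135). I'll ease off, release and rise.

Request:
{"op": "move_arm", "data": {
  "series": [
    {"dr":[0,0,0],"xyz":[0,0,-0.02],"fingers":1},
    {"dr":[0,0,0],"xyz":[0,0,-0.02],"fingers":1},
    {"dr":[0,0,0],"xyz":[0,0,-0.02],"fingers":-1},
    {"dr":[0,0,0],"xyz":[0,0,-0.02],"fingers":-1},
    {"dr":[0,0,0],"xyz":[0,0,-0.02],"fingers":-1},
    {"dr":[0,0,0],"xyz":[0,0,-0.02],"fingers":-1},
    {"dr":[0,0,0],"xyz":[0,0,-0.02],"fingers":-1},
    {"dr":[0,0,0],"xyz":[0,0,-0.02],"fingers":-1}
  ]
}}

```text
t: 12.3
position: [0.5219, 0.1606, 0.1879]
ee_rot: [0.812, 0.584, 0.0, -0.0]
force: [0.3, -0.2, 0.1]
gripper_width: 0.998
grasp_force: 0.0
```

Request:
{"op": "move_arm", "data": {
  "series": [
    {"dr":[0,0,0],"xyz":[0,0,-0.05],"fingers":-1},
    {"dr":[0,0,0],"xyz":[0,0,-0.2],"fingers":-1},
    {"dr":[0,0,0],"xyz":[0,0,-0.35],"fingers":-1},
    {"dr":[0,0,0],"xyz":[0,0,-0.35],"fingers":1},
    {"dr":[0,0,0],"xyz":[0,0,-0.35],"fingers":1},
    {"dr":[0,0,0],"xyz":[0,0,-0.35],"fingers":1},
    {"dr":[0,0,0],"xyz":[0,0,-0.35],"fingers":1},
    {"dr":[0,0,0],"xyz":[0,0,-0.35],"fingers":1}
  ],
  "grip_force": 40
}}

```text
t: 13.3
position: [0.5218, 0.1605, 0.2575]
ee_rot: [0.812, 0.584, -0.0, -0.0]
force: [1.1, 0.5, 0.3]
gripper_width: 0.003
grasp_force: 0.0
```

Run:
```python
from h import *
s=get_state(); print(s['t'],s['force'],s['gripper_width'],s['ee_rot'])
_,d=shot('scene','s4'); f=np.load('pics/s4.npz'); P=cloud('scene',d); p=f['p']
c=np.array([.5245,.1635]); v=P[...,:2]-c; r=np.hypot(v[...,0],v[...,1]); a=np.radians(71.4); u=v@[np.cos(a),np.sin(a)]
for sg in(1,-1):
    m=(sg*u>.035)&(r<.1)&(P[...,2]>.15)&(P[...,2]<.225); q=np.c_[sg*u[m],P[...,2][m]]
    print(sg,m.sum(),q.max(0).round(4),np.degrees(np.arctan(np.polyfit(q[:,0],q[:,1],1)[0])).round(1),(np.degrees(np.arctan2(*(sg*v[m]).mean(0)[::-1]))).round(1))
m=(r<.035)&(P[...,2]>.146)&(P[...,2]<.178);q=P[m]
from scipy.optimize import least_squares as L
print(L(lambda c:np.hypot(q[:,0]-c[0],q[:,1]-c[1])-.027,c,loss='soft_l1',f_scale=.001).x)
m=(r<.03)&(P[...,2]<.24)&(P[...,2]>.2);print('ztop',np.percentile(P[...,2][m],[50,90,99]))
# target over +y arm using robot-frame centre
C=np.array([.5231,.161]); 
for sg in (1,-1): togo([*(C+sg*.072*np.array([np.cos(a),np.sin(a)])),.235])
```

```text
13.3 [1.09904493 0.51377508 0.29796691] 0.0034468353786858354 [ 8.11906546e-01  5.83787327e-01 -3.02936190e-04 -1.61671280e-04]
1 127 [0.0793 0.2093] 40.1 68.3
-1 102 [0.0882 0.2021] 29.4 75.7
[0.52457424 0.16412144]
ztop [0.22209285 0.23025711 0.23169427]
pos [0.5219 0.1606 0.2576] xyz units [0.364 0.005 0.113]
R [[0.318, 0.948, -0.0], [0.948, -0.318, -0.0], [-0.0, -0.0, -1.0]]
pos [0.5219 0.1606 0.2576] xyz units [-0.356  0.005  0.113]
R [[0.318, 0.948, -0.0], [0.948, -0.318, -0.0], [-0.0, -0.0, -1.0]]
```

Request:
{"op": "move_arm", "data": {
  "series": [
    {"dr":[0,0,0],"xyz":[0.2,0.005,0],"fingers":1},
    {"dr":[0,0,0],"xyz":[0.364,0.005,0],"fingers":1},
    {"dr":[0,0,0],"xyz":[0.364,0.005,0.1],"fingers":1},
    {"dr":[0,0,0],"xyz":[0.364,0.005,0.18],"fingers":1},
    {"dr":[0,0,0],"xyz":[0.364,0.005,0.2],"fingers":1},
    {"dr":[0,0,0],"xyz":[0.364,0.005,0.22],"fingers":1},
    {"dr":[0,0,0],"xyz":[0.364,0.005,0.24],"fingers":1}
  ]
}}

```text
t: 14.22
position: [0.5463, 0.2291, 0.2105]
ee_rot: [0.812, 0.584, 0.001, 0.0]
force: [0.1, -0.0, 0.3]
gripper_width: -0.002
grasp_force: 0.0
```

Request:
{"op": "move_arm", "data": {
  "series": [
    {"dr":[0,0,0],"xyz":[0,0,0.02],"fingers":1},
    {"dr":[0,0,0],"xyz":[0,0,0.04],"fingers":1},
    {"dr":[0,0,0],"xyz":[0,0,0.06],"fingers":1},
    {"dr":[0,0,0],"xyz":[0,0,0.06],"fingers":1}
  ]
}}

```text
t: 14.72
position: [0.5467, 0.2295, 0.1997]
ee_rot: [0.812, 0.584, 0.002, 0.0]
force: [-0.2, 1.0, 5.8]
gripper_width: -0.002
grasp_force: 2.2
```

Request:
{"op": "move_arm", "data": {
  "series": [
    {"dr":[0,0,0],"xyz":[0,0,0.025],"fingers":1},
    {"dr":[0,0,0],"xyz":[0,0,0.05],"fingers":1},
    {"dr":[0,0,0],"xyz":[0,0,0.075],"fingers":1},
    {"dr":[0,0,0],"xyz":[0,0,0.1],"fingers":1},
    {"dr":[0,0,0],"xyz":[0,0,0.1],"fingers":1}
  ]
}}

```text
t: 15.35
position: [0.5471, 0.2302, 0.1801]
ee_rot: [0.812, 0.584, 0.003, 0.0]
force: [0.3, 2.4, 6.2]
gripper_width: 0.001
grasp_force: 2.4
```

Request:
{"op": "move_arm", "data": {
  "series": [
    {"dr":[0,0,0],"xyz":[0,0,0.025],"fingers":1},
    {"dr":[0,0,0],"xyz":[0,0,0.05],"fingers":1},
    {"dr":[0,0,0],"xyz":[0,0,0.075],"fingers":1},
    {"dr":[0,0,0],"xyz":[0,0,0.1],"fingers":1},
    {"dr":[0,0,0],"xyz":[0,0,0.1],"fingers":1}
  ]
}}

```text
t: 15.98
position: [0.5475, 0.231, 0.1607]
ee_rot: [0.812, 0.584, 0.004, -0.0]
force: [2.3, 6.4, 6.5]
gripper_width: 0.001
grasp_force: 3.9
```

Request:
{"op": "move_arm", "data": {
  "series": [
    {"dr":[0,0,0],"xyz":[0,0,0.025],"fingers":1},
    {"dr":[0,0,0],"xyz":[0,0,0.05],"fingers":1},
    {"dr":[0,0,0],"xyz":[0,0,0.075],"fingers":1},
    {"dr":[0,0,0],"xyz":[0,0,0.1],"fingers":1},
    {"dr":[0,0,0],"xyz":[0,0,0.1],"fingers":1}
  ]
}}

```text
t: 16.6
position: [0.5474, 0.2296, 0.1405]
ee_rot: [0.812, 0.584, 0.002, 0.001]
force: [1.3, 0.6, 9.2]
gripper_width: -0.001
grasp_force: 3.2
```

Request:
{"op": "move_arm", "data": {
  "series": [
    {"dr":[0,0,0],"xyz":[0,0,0.01],"fingers":1},
    {"dr":[0,0,0],"xyz":[0,0,0.02],"fingers":1},
    {"dr":[0,0,0],"xyz":[0,0,0.02],"fingers":1}
  ]
}}

```text
t: 16.98
position: [0.5475, 0.2298, 0.1369]
ee_rot: [0.812, 0.584, 0.003, 0.001]
force: [-0.2, 0.4, 9.5]
gripper_width: -0.001
grasp_force: 3.8
```

Request:
{"op": "move_arm", "data": {
  "series": [
    {"dr":[0,0,0],"xyz":[0,0,0.01],"fingers":1},
    {"dr":[0,0,0],"xyz":[0,0,0.02],"fingers":1},
    {"dr":[0,0,0],"xyz":[0,0,0.02],"fingers":1}
  ]
}}

```text
t: 17.35
position: [0.5476, 0.2299, 0.1328]
ee_rot: [0.812, 0.584, 0.003, 0.001]
force: [0.6, 2.1, 9.0]
gripper_width: -0.002
grasp_force: 3.7
```

Request:
{"op": "move_arm", "data": {
  "series": [
    {"dr":[0,0,0],"xyz":[0,0,0.008],"fingers":1},
    {"dr":[0,0,0],"xyz":[0,0,0.012],"fingers":1},
    {"dr":[0,0,0],"xyz":[0,0,0.012],"fingers":1}
  ]
}}

```text
t: 17.73
position: [0.5476, 0.23, 0.1305]
ee_rot: [0.812, 0.584, 0.003, 0.001]
force: [1.0, 1.6, 9.1]
gripper_width: -0.002
grasp_force: 3.9
```

Request:
{"op": "move_arm", "data": {
  "series": [
    {"dr":[0,0,0],"xyz":[0,0,0.008],"fingers":1},
    {"dr":[0,0,0],"xyz":[0,0,0.01],"fingers":1},
    {"dr":[0,0,0],"xyz":[0,0,0.01],"fingers":1}
  ]
}}

```text
t: 18.1
position: [0.5477, 0.2302, 0.1287]
ee_rot: [0.812, 0.584, 0.003, 0.001]
force: [0.7, 2.8, 11.2]
gripper_width: 0.002
grasp_force: 4.2
```

Request:
{"op": "move_arm", "data": {
  "series": [
    {"dr":[0,0,0],"xyz":[0,0,0.005],"fingers":1},
    {"dr":[0,0,0],"xyz":[0,0,0.01],"fingers":1},
    {"dr":[0,0,0],"xyz":[0,0,0.01],"fingers":1}
  ]
}}

```text
t: 18.48
position: [0.5478, 0.2303, 0.127]
ee_rot: [0.812, 0.584, 0.004, 0.001]
force: [0.7, 2.3, 10.4]
gripper_width: 0.004
grasp_force: 4.7
```

Request:
{"op": "move_arm", "data": {
  "series": [
    {"dr":[0,0,0],"xyz":[0,0,0.005],"fingers":1},
    {"dr":[0,0,0],"xyz":[0,0,0.01],"fingers":1},
    {"dr":[0,0,0],"xyz":[0,0,0.01],"fingers":1}
  ]
}}

```text
t: 18.85
position: [0.548, 0.2306, 0.1256]
ee_rot: [0.812, 0.584, 0.004, 0.001]
force: [0.8, 2.8, 13.4]
gripper_width: -0.001
grasp_force: 5.5
```

Request:
{"op": "move_arm", "data": {
  "series": [
    {"dr":[0,0,0],"xyz":[0,0,0.005],"fingers":1},
    {"dr":[0,0,0],"xyz":[0,0,0.01],"fingers":1},
    {"dr":[0,0,0],"xyz":[0,0,0.01],"fingers":1}
  ]
}}

```text
t: 19.23
position: [0.5484, 0.2312, 0.1247]
ee_rot: [0.812, 0.584, 0.005, 0.001]
force: [0.4, 5.1, 17.4]
gripper_width: 0.001
grasp_force: 7.0
```

Request:
{"op": "move_arm", "data": {
  "series": [
    {"dr":[0,0,0],"xyz":[0,0,0.005],"fingers":1},
    {"dr":[0,0,0],"xyz":[0,0,0.01],"fingers":1},
    {"dr":[0,0,0],"xyz":[0,0,0.01],"fingers":1}
  ]
}}

```text
t: 19.6
position: [0.5489, 0.2317, 0.1236]
ee_rot: [0.812, 0.584, 0.006, 0.001]
force: [-0.0, 6.0, 19.0]
gripper_width: 0.003
grasp_force: 8.5
```

```bash
cat >> h.py <<'E'
def arms(tag):
    _,d=shot('scene',tag); P=cloud('scene',d); c=np.array([.5245,.1638]); v=P[...,:2]-c; r=np.hypot(v[...,0],v[...,1]); a=np.radians(71.4); u=v@[np.cos(a),np.sin(a)]; w=v@[-np.sin(a),np.cos(a)]
    for sg in(1,-1):
        m=(sg*u>.035)&(r<.1)&(abs(w)<.016)&(P[...,2]>.09)&(P[...,2]<.215); q=np.c_[sg*u[m],P[...,2][m]]
        if len(q)>5: print(sg,m.sum(),'tip',q[np.argsort(q[:,0])[-8:]].mean(0).round(4),'slope',np.degrees(np.arctan(np.polyfit(q[:,0],q[:,1],1)[0])).round(1))
    p=np.load(f'pics/{tag}.npz')['p']; cv2.imwrite(f'pics/{tag}c.png',cv2.resize(p[:,:,::-1][110:230,270:390],None,fx=5,fy=5,interpolation=cv2.INTER_CUBIC))
E
python3 -c "
from h import *
arms('s5')"
```

```text
1 280 tip [0.0823 0.1411] slope -34.7
-1 102 tip [0.0843 0.2066] slope 34.1
```

View pics/s5c.png

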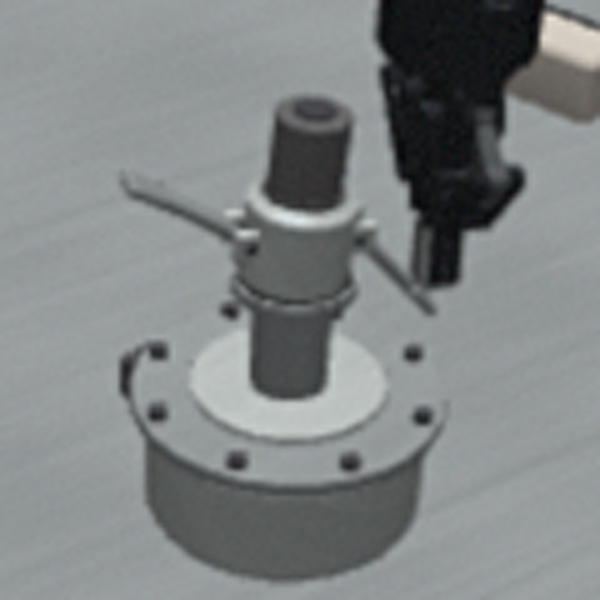

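The +y arm is now down at crop (400,270), with its tip at (435,310) and the finger on it at (437,285). The other arm is still up at (125,185). I'll press a little more to seat it against the stop.

Request:
{"op": "move_arm", "data": {
  "series": [
    {"dr":[0,0,0],"xyz":[-0.005,0,0.005],"fingers":1},
    {"dr":[0,0,0],"xyz":[-0.005,0,0.01],"fingers":1},
    {"dr":[0,0,0],"xyz":[-0.005,0,0.01],"fingers":1}
  ]
}}

```text
t: 20.02
position: [0.549, 0.2316, 0.1232]
ee_rot: [0.811, 0.584, 0.008, 0.001]
force: [-1.5, 8.3, 25.3]
gripper_width: -0.0
grasp_force: 10.9
```

Request:
{"op": "move_arm", "data": {
  "series": [
    {"dr":[0,0,0],"xyz":[-0.01,0,0.005],"fingers":1},
    {"dr":[0,0,0],"xyz":[-0.01,0,0.01],"fingers":1},
    {"dr":[0,0,0],"xyz":[-0.01,0,0.01],"fingers":1}
  ]
}}

```text
t: 20.4
position: [0.5491, 0.2312, 0.1228]
ee_rot: [0.811, 0.585, 0.01, 0.0]
force: [-1.6, 13.2, 29.5]
gripper_width: 0.0
grasp_force: 14.0
```

Request:
{"op": "move_arm", "data": {
  "series": [
    {"dr":[0,0,0],"xyz":[0.01,0,-0.05],"fingers":1},
    {"dr":[0,0,0],"xyz":[0.01,0,-0.25],"fingers":1},
    {"dr":[0,0,0],"xyz":[0.01,0,-0.5],"fingers":1},
    {"dr":[0,0,0],"xyz":[0.01,0,-0.75],"fingers":1},
    {"dr":[0,0,0],"xyz":[0.01,0,-0.8],"fingers":1},
    {"dr":[0,0,0],"xyz":[0.01,0,-0.8],"fingers":1}
  ]
}}

```text
t: 21.15
position: [0.5459, 0.2283, 0.2736]
ee_rot: [0.812, 0.584, 0.0, 0.0]
force: [0.2, -1.1, -0.7]
gripper_width: 0.001
grasp_force: 0.0
```

```bash
python3 -c "
from h import *
arms('s6'); a=np.radians(71.4); togo([*(np.array([.5231,.161])-.072*np.array([np.cos(a),np.sin(a)])),.235]); print(get_state()['force'])"
```

```text
1 62 tip [0.0729 0.1192] slope -44.0
-1 114 tip [0.0884 0.1988] slope 31.0
pos [0.5455 0.2282 0.272 ] xyz units [-0.714  0.001  0.186]
R [[0.318, 0.948, -0.002], [0.948, -0.318, -0.001], [-0.001, -0.001, -1.0]]
[ 0.38040147 -0.34292256  0.02122455]
```

View pics/s6c.png

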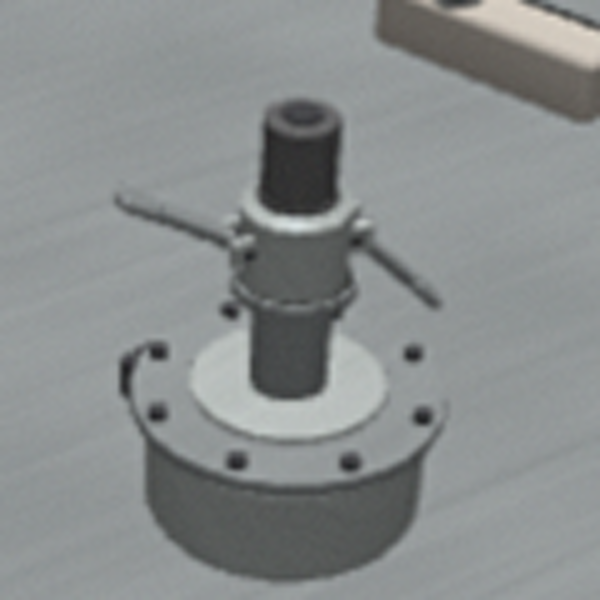

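The +y arm is down (tip at crop (437,303)), the -y arm is up (tip at (118,200)), and the coupling is upright. Before moving on I'll check the arm angle by casting rays onto the arm plane.

```bash
cat >> h.py <<'E'
def angle(tag,sg):
    P=cloud('scene',np.load(f'pics/{tag}.npz')['d']); c=np.array([.5245,.1638]); v=P[...,:2]-c; a=np.radians(71.4); e=np.array([np.cos(a),np.sin(a)]); nrm=np.array([-np.sin(a),np.cos(a)])
    u=sg*(v@e); w=v@nrm; m=(u>.042)&(u<.1)&(abs(w)<.014)&(P[...,2]>.1)&(P[...,2]<.215)
    vv,uu=np.nonzero(m); l=cv2.fitLine(np.c_[uu,vv].astype(np.float32),cv2.DIST_HUBER,0,.01,.01).ravel()
    px=np.array([l[2:]-8*l[:2],l[2:]+8*l[:2]]); C,d=ray('scene',px)
    X=C+d*((nrm@(c-C[:2]))/(d[:,:2]@nrm))[:,None]; U=sg*((X[:,:2]-c)@e)
    print(tag,sg,m.sum(),'angle',np.degrees(np.arctan((X[1,2]-X[0,2])/(U[1]-U[0]))).round(1),'pts',np.c_[U,X[:,2]].round(4).tolist(),'dist hinge line',np.polyfit(U,X[:,2],1).dot([.027,1]).round(4))
E
python3 -c "
from h import *
for t in('s4','s6'):
  for s in(1,-1): angle(t,s)"
```

```text
s4 1 105 angle 41.2 pts [[0.0478, 0.1797], [0.0758, 0.2043]] dist hinge line 0.1615
s4 -1 92 angle 31.3 pts [[0.0825, 0.1966], [0.0464, 0.1747]] dist hinge line 0.1629
s6 1 55 angle -48.2 pts [[0.0441, 0.1487], [0.0778, 0.1109]] dist hinge line 0.1678
s6 -1 96 angle 31.7 pts [[0.0836, 0.1966], [0.0476, 0.1744]] dist hinge line 0.1617
```

Request:
{"op": "move_arm", "data": {
  "series": [
    {"dr":[0,0,0],"xyz":[-0.25,0,0],"fingers":1},
    {"dr":[0,0,0],"xyz":[-0.5,0,0],"fingers":1},
    {"dr":[0,0,0],"xyz":[-0.71,0,0],"fingers":1},
    {"dr":[0,0,0],"xyz":[-0.71,0,0.1],"fingers":1},
    {"dr":[0,0,0],"xyz":[-0.71,0,0.25],"fingers":1},
    {"dr":[0,0,0],"xyz":[-0.71,0,0.31],"fingers":1},
    {"dr":[0,0,0],"xyz":[-0.71,0,0.33],"fingers":1},
    {"dr":[0,0,0],"xyz":[-0.71,0,0.35],"fingers":1}
  ]
}}

```text
t: 22.2
position: [0.5009, 0.0938, 0.204]
ee_rot: [0.812, 0.584, 0.0, 0.0]
force: [0.7, 0.3, 0.4]
gripper_width: -0.005
grasp_force: 0.0
```

Request:
{"op": "move_arm", "data": {
  "series": [
    {"dr":[0,0,0],"xyz":[0,0,0.02],"fingers":1},
    {"dr":[0,0,0],"xyz":[0,0,0.04],"fingers":1},
    {"dr":[0,0,0],"xyz":[0,0,0.06],"fingers":1},
    {"dr":[0,0,0],"xyz":[0,0,0.06],"fingers":1}
  ]
}}

```text
t: 22.7
position: [0.5011, 0.0936, 0.1927]
ee_rot: [0.812, 0.584, 0.001, 0.001]
force: [-0.5, 0.1, 5.0]
gripper_width: -0.002
grasp_force: 1.8
```

Request:
{"op": "move_arm", "data": {
  "series": [
    {"dr":[0,0,0],"xyz":[0,0,0.025],"fingers":1},
    {"dr":[0,0,0],"xyz":[0,0,0.05],"fingers":1},
    {"dr":[0,0,0],"xyz":[0,0,0.075],"fingers":1},
    {"dr":[0,0,0],"xyz":[0,0,0.1],"fingers":1},
    {"dr":[0,0,0],"xyz":[0,0,0.1],"fingers":1}
  ]
}}

```text
t: 23.32
position: [0.5012, 0.093, 0.1728]
ee_rot: [0.812, 0.584, 0.001, 0.001]
force: [-0.2, -3.1, 4.8]
gripper_width: 0.003
grasp_force: 2.1
```

Request:
{"op": "move_arm", "data": {
  "series": [
    {"dr":[0,0,0],"xyz":[0,0,0.025],"fingers":1},
    {"dr":[0,0,0],"xyz":[0,0,0.05],"fingers":1},
    {"dr":[0,0,0],"xyz":[0,0,0.075],"fingers":1},
    {"dr":[0,0,0],"xyz":[0,0,0.1],"fingers":1},
    {"dr":[0,0,0],"xyz":[0,0,0.1],"fingers":1}
  ]
}}

```text
t: 23.95
position: [0.5015, 0.0934, 0.1532]
ee_rot: [0.812, 0.584, 0.001, 0.001]
force: [-0.2, -1.8, 6.4]
gripper_width: 0.001
grasp_force: 3.3
```

Request:
{"op": "move_arm", "data": {
  "series": [
    {"dr":[0,0,0],"xyz":[0,0,0.025],"fingers":1},
    {"dr":[0,0,0],"xyz":[0,0,0.05],"fingers":1},
    {"dr":[0,0,0],"xyz":[0,0,0.075],"fingers":1},
    {"dr":[0,0,0],"xyz":[0,0,0.075],"fingers":1}
  ]
}}

```text
t: 24.45
position: [0.502, 0.0939, 0.1387]
ee_rot: [0.812, 0.584, 0.002, 0.001]
force: [1.0, -0.3, 7.1]
gripper_width: 0.001
grasp_force: 2.9
```

Request:
{"op": "move_arm", "data": {
  "series": [
    {"dr":[0,0,0],"xyz":[0,0,0.01],"fingers":1},
    {"dr":[0,0,0],"xyz":[0,0,0.02],"fingers":1},
    {"dr":[0,0,0],"xyz":[0,0,0.02],"fingers":1}
  ]
}}

```text
t: 24.82
position: [0.502, 0.0938, 0.1349]
ee_rot: [0.812, 0.584, 0.002, 0.001]
force: [-0.4, -1.3, 9.0]
gripper_width: -0.005
grasp_force: 3.5
```

Request:
{"op": "move_arm", "data": {
  "series": [
    {"dr":[0,0,0],"xyz":[0,0,0.01],"fingers":1},
    {"dr":[0,0,0],"xyz":[0,0,0.02],"fingers":1},
    {"dr":[0,0,0],"xyz":[0,0,0.02],"fingers":1}
  ]
}}

```text
t: 25.2
position: [0.502, 0.0936, 0.1308]
ee_rot: [0.812, 0.584, 0.002, 0.001]
force: [0.4, -0.9, 9.1]
gripper_width: -0.002
grasp_force: 3.4
```

Request:
{"op": "move_arm", "data": {
  "series": [
    {"dr":[0,0,0],"xyz":[0,0,0.01],"fingers":1},
    {"dr":[0,0,0],"xyz":[0,0,0.015],"fingers":1},
    {"dr":[0,0,0],"xyz":[0,0,0.015],"fingers":1}
  ]
}}

```text
t: 25.58
position: [0.5023, 0.0936, 0.1297]
ee_rot: [0.812, 0.584, 0.003, 0.002]
force: [-4.4, -2.3, 19.3]
gripper_width: -0.002
grasp_force: 8.0
```

Request:
{"op": "move_arm", "data": {
  "series": [
    {"dr":[0,0,0],"xyz":[0,0,0.005],"fingers":1},
    {"dr":[0,0,0],"xyz":[0,0,0.01],"fingers":1},
    {"dr":[0,0,0],"xyz":[0,0,0.01],"fingers":1}
  ]
}}

```text
t: 25.95
position: [0.5027, 0.0937, 0.1293]
ee_rot: [0.812, 0.584, 0.003, 0.002]
force: [-8.7, -2.9, 26.7]
gripper_width: 0.002
grasp_force: 11.4
```

Request:
{"op": "move_arm", "data": {
  "series": [
    {"dr":[0,0,0],"xyz":[0,0,0.005],"fingers":1},
    {"dr":[0,0,0],"xyz":[0,0,0.005],"fingers":1}
  ]
}}

```text
t: 26.2
position: [0.5029, 0.0938, 0.1291]
ee_rot: [0.812, 0.584, 0.004, 0.002]
force: [-11.4, -2.4, 30.9]
gripper_width: 0.0
grasp_force: 13.0
```

Request:
{"op": "move_arm", "data": {
  "series": [
    {"dr":[0,0,0],"xyz":[0,0,-0.05],"fingers":1},
    {"dr":[0,0,0],"xyz":[-0.05,0,-0.25],"fingers":1},
    {"dr":[0,0,0],"xyz":[-0.1,0,-0.5],"fingers":1},
    {"dr":[0,0,0],"xyz":[-0.3,0,-0.75],"fingers":1},
    {"dr":[0,0,0],"xyz":[-0.5,0,-0.8],"fingers":1},
    {"dr":[0,0,0],"xyz":[-0.5,0,-0.8],"fingers":1},
    {"dr":[0,0,0],"xyz":[-0.5,0,-0.8],"fingers":1}
  ]
}}

```text
t: 27.08
position: [0.4687, -0.0008, 0.2818]
ee_rot: [0.812, 0.584, -0.0, -0.0]
force: [-0.2, 0.8, 0.5]
gripper_width: 0.0
grasp_force: 0.0
```

```bash
python3 -c "
from h import *
arms('s7')
for s in(1,-1): angle('s7',s)
angle('s6',1)
s=get_state();print(s['t'],s['position'],s['force'])"
```

```text
1 63 tip [0.0738 0.1196] slope -43.7
-1 134 tip [0.0772 0.1197] slope -46.0
s7 1 54 angle -48.1 pts [[0.0445, 0.1486], [0.0783, 0.1109]] dist hinge line 0.1681
s7 -1 101 angle -45.5 pts [[0.0733, 0.1181], [0.0456, 0.1464]] dist hinge line 0.1653
s6 1 55 angle -48.2 pts [[0.0441, 0.1487], [0.0778, 0.1109]] dist hinge line 0.1678
27.125 [ 0.4686405  -0.00046931  0.28153125] [ 0.04457402 -0.70464683 -0.4484723 ]
```

View pics/s7c.png

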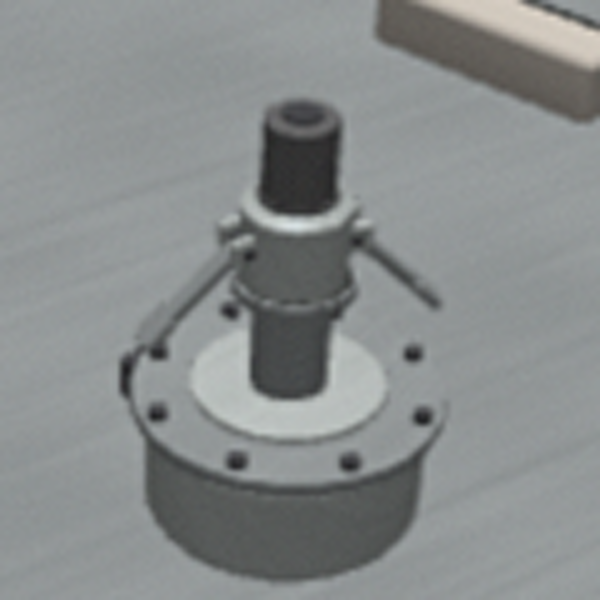

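Both arms are down at about 45° (tips at crop (145,340) and (437,303)). The +y arm did not move while the second was pressed, the coupling is upright and flush, and the robot is clear. Handing in.

```bash
python3 -c "
from workcell import hand_in
print(hand_in())"
```

```text
the job is handed in; nothing more can be done
None
```

The coupling is home on the flange and upright, both cam arms are down at about 45° at their stops, the gripper is clear, and the job was handed in at about 27 s; no verdict was returned.

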